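# Rebuild the mill spindle: spacer, burr, bayonet retainer

### The arm

A 6-joint arm with a two-finger parallel gripper is mounted at the origin on a cart in front of the work surface, level with it; the furniture and walls round the work are solid. World frame = base frame: x ahead of the robot, y to its left, z up, the work surface at z = 0. Lengths are in mm, angles in degrees, forces in N, time in s.
With the tool pointing down it reaches from about 275 to 750 mm from the base axis. Payload 10.2 kg.
Tool frame: the origin (TCP) lies at the very end of the fingers, on their centre line; the grasp point (between the pads) lies 19 mm behind it (arm.hold_point_z is the distance from the TCP to the grasp point, in mm); z points along the fingers, y is the line along which they close (so a half turn about z gives the same grasp; the last joint's range is limited). The gripper opens to 85 mm and grips with 20 to 120 N. Pads are 22 mm wide; open, the fingers measure 114 mm over their backs; the gripper's body (76 mm by 85 mm) begins 54 mm behind the grasp point. The pads swing forward as they close: fully open they stand 13 mm farther back than shut.
Start: joints at [51.772, 17.928, 85.812, -0, 76.261, -12.8], TCP at [225.435, 474.142, 231.294] pointing down, gripper open.
Joint ranges: [-168.41, 168.41], [-55.51, 124.54], [10.69, 146.95], [-70.63, 250.63], [1, 178], [-165.06, 165.06]. Speed limits (degrees/s): [136.94, 136.94, 172.46, 180, 180, 180].

### API

Orientations are given as [roll, pitch, yaw] about the fixed x, y, z axes, in that order (R = Rz(yaw) Ry(pitch) Rx(roll)).
In Python, from plant import arm gives the robot as it stands.
- The arm moves only by the tool servo_tool, never from a script. Its arguments are lists of equal length, an entry for each row: "claw": the opening, from 0 (shut) to 1 (fully open); "xyz": the shift along the tool's x, y, z in mm, a list of three; "turn": the turn about the tool's z in rad. In form: {"claw": [claw, ...], "xyz": [[x, y, z], ...], "turn": [turn, ...]}. A call has 1 to 10 rows; each row shifts and turns the commanded pose from where the row before left it, along the tool's axes as they then stand; what a row does not reach is not made up. A row lasts 1/8 s, in which the tool goes at most 62.5 mm and 10.7 degrees, less where a joint would pass 70% of its speed; a pose out of reach is approached as far as the arm can. A call is refused whole if a number of a shift passes 62.5 or a number of a turn 0.188, either way. A call with a gripper value outside its range is refused whole. The fingers move at their own pace and stop on an object; "newtons" is the grip in N (left out, the last holds). Time passes only in rows, so rows that do not move let the fingers close. It gives the time, the measured TCP pose, the force, the opening and the grip force at its end, in the units of the state.
- arm.sense(): the state, without advancing time (a new reading comes with each control period).
- arm.snapshot(name): name is "scene" or "top" or "wrist"; returns a dict with "frame" (420x560x3 uint8, blue, green, red), "K" (3x3 intrinsics, pixels), "k1" (the pictures are not rectified: a ray, as slopes to the right and down, at radius r is drawn at 1 + k1 r^2 times it, then the intrinsics apply), "extrinsics" (4x4, takes a point from camera to world coordinates); the wrist camera has in their place "T_tool_cam" (4x4, takes a point from camera to tool coordinates, whose origin is the TCP and whose axes are the flange's). Camera axes: x right, y down, z forward; pixel columns grow to the right and rows downward; lengths in mm; the calibration is good to about 2 mm. A picture is of the moment at which its call begins: read the wrist's pose just before it. There is no depth.
- arm.close_job(): hands the job in; it is judged then, once.
The state is a dict: "t": time; "joints": joint angles; "qvel": joint speeds; "effort": joint torques, N m; "tcp_pos": TCP position; "tool_rot": TCP orientation; "wrist_force": force on the tool from outside, world axes, zero at the start; "torque": the same for the moment, N m; "gripper_width": finger opening in mm; "grip_force": force on a finger pad.
Only numpy, scipy, OpenCV 4.12 (cv2) and the standard library are available. Lean on these libraries where they do the work, as an engineer would, in place of code of your own. Each camera call takes 0.05 s, during which the arm holds its last target. There are 200 camera calls.

### The job

Put the cleaned spice mill back together: slide the white spacer down onto the spindle first, then the dark steel burr on top of it, then the red retainer. Feel for the cross pin with the retainer's slot, press the retainer down past the pin against the spring and turn it until it is caught under the pin and stays down when you let go. Work gently, never pressing on the mill harder than about 20 newtons even while you search, and leave the jar, the glass and the spice bottle where they stand.

Things in the scene. Friction and masses are not known exactly. Their poses are not given: they have to be found in the camera images.
- mill_axis (a point): Spice mill base, fixed: low black round housing 112 mm wide, 33 mm high, with an upright steel spindle. Point on the spindle axis at the top of the sprung seat ring (54 mm wide) at rest, 44 mm above the worktop; heights '+' count from here. z up; the housing's dial points to -x. The seat sinks 8 mm at most: 4.5 N to start, 0.8 N more per mm, then hard.
- mill_pin (a point): Where the pin's middle is, on the spindle axis, +37 mm; axes of the housing, NOT of the pin. Round brass cross pin, 6 mm thick, 22 mm long (underside +34, top +40 mm). It turns with the spindle (stiff, 0.6 N m); its turn is not measured and may be any. See it from above or find it by feel.
- mill_tip (a point): Tapered top of the spindle, +48 mm (92 mm above the worktop); axes of the housing. The spindle is 24 mm thick up to +23 mm, then tapers to a neck 12 mm thick from +25.5 to +40 mm, which tapers to 5.6 mm at the top. Spindle and pin float on a spring: pressed from above they give way by at most 4 mm (3 N to start, 1.5 N more per mm), then are hard.
- spacer_center (a point): Loose white plastic spacer sleeve: plain ring, 46 mm wide, bore 27 mm, 20 mm high, lying flat on the worktop, about 50 g. Point at its centre, half-way up; z along the bore. Its bore clears the pin and has 1.5 mm play all round the thick part of the spindle. Goes first, on the seat.
- burr_center (a point): Loose dark steel burr: ring with ribs, 56 mm wide, bore 27 mm, 14 mm high, lying flat on the worktop, about 120 g. Point at its centre, half-way up; z along the bore. Passes over the pin and goes on the spacer as it lies; the two then reach to +34 mm at rest.
- retainer_center (a point): Loose red knurled retainer collar, 44 mm wide, 24 mm high, cup side up, about 50 g. Point at its centre, half-way up; x along its slot (white bars on the rim). Floor 5 mm thick: neck hole 15 mm, slot 8.4 mm wide over the whole inside (30 mm), passing the pin within 6 degrees. Press 6 to 7 mm of spring travel, turn about 90 degrees either way; caught, this point is at +41 mm, else +46 or more.
- jar: Jam jar with a white lid, 60 mm wide, 99 mm high, a bystander; origin at the centre of its underside.
- glass: Clear drinking glass, 80 mm wide, 91 mm high, a bystander; origin at the centre of its underside.
- spice: Spice bottle with a grey cap, 41 mm wide, 106 mm high, a bystander; origin at the centre of its underside.
Things that resemble listed ones, but are neither listed nor needed, are in the scene too. What is shaped like the part that bears burr_center but brown or yellow is not meant. Leave any turquoise look-alike of the part that bears spacer_center alone.

How it is judged (in metres and radians):
On the way, in this order (a step that is already met when the one before it is completed fails the run):
1. the spacer is on the spindle, down on the seat plate (horizontal distance between spacer_center and mill_axis below 0.0035 m and z of spacer_center in the frame of mill_axis between -0.001 and 0.0125 m and angle between spacer_center's own z axis and vertical below 0.1 rad), for 0.2 s.
2. the burr is on the spindle, down on the spacer (all of step 1 and horizontal distance between burr_center and mill_axis below 0.0035 m and z of burr_center in the frame of mill_axis between 0.018 and 0.0295 m and angle between burr_center's own z axis and vertical below 0.1 rad), for 0.2 s.
At the end, for the whole second after the job is handed in: Spacer, burr and retainer on the spindle in this order from below, each within 3.5 mm of its axis, level within 0.1 rad; the retainer at rest, held down by the pin: centres 2 to 7.5 mm (spacer), 19 to 24.5 mm (burr) and 38 to 42.8 mm (retainer) above the mill point (horizontal distance between each of spacer_center, burr_center, retainer_center and mill_axis below 0.0035 m and z of spacer_center in the frame of mill_axis between 0.002 and 0.0075 m and angle between each of spacer_center, burr_center, retainer_center's own z axis and vertical below 0.1 rad and z of burr_center in the frame of mill_axis between 0.019 and 0.0245 m and z of retainer_center in the frame of mill_axis between 0.038 and 0.0428 m and linear speed of retainer below 0.02 m/s); the robot touches nothing.
It fails at once if a part is pressed on the mill with more than 40 N (contact force between any of spacer, burr, retainer and mill above 40 N).
It fails at once if the robot itself presses on the mill with more than 40 N (contact force between any of the fingers, the arm and mill above 40 N).
It fails at once if the jar, the glass or the spice bottle is shifted by more than 30 mm or tipped over (distance of any of jar, glass, spice from where it was at the start of the episode above 0.03 m or angle between any of jar, glass, spice's own z axis and vertical above 0.4 rad).
It also fails if it takes over 72 s, if anything falls off the work surface, if the arm or the gripper's body presses on something with over 40 N, if the wrist force passes 120 N, or if a joint passes its speed limit or range.

## Working session

There is one attempt and no reset: what is moved stays moved. The work goes in short steps, Python scripts to look and compute and a tool call to move; the robot and the scene stay as the last step left them, time stands still between calls to the robot, and variables do not carry over. Pictures are saved under pics/ and viewed, at most 10 in all, crops included, and the job is handed in when it is done.

Besides the shell and the picture viewer there is one more tool, called after "Request:" in YAML: its name, and indented under it one key for each argument. servo_tool: Moves the arm, as the interface text tells. Its arguments: {"type":"object","properties":{"claw":{"type":"array"},"xyz":{"type":"array"},"turn":{"type":"array"},"newtons":{"type":"number"}},"required":["claw","xyz","turn"]}

```bash
mkdir -p pics; cat > h.py <<'E'
import numpy as np, cv2, json
from plant import arm
from scipy.spatial.transform import Rotation as R
def snap(n, name=None):
    s=arm.sense(); d=arm.snapshot(n)
    K=np.array(d["K"]); k1=d["k1"]
    if n=="wrist":
        T=np.eye(4); T[:3,:3]=R.from_euler("xyz",s["tool_rot"],degrees=True).as_matrix(); T[:3,3]=s["tcp_pos"]
        E=T@np.array(d["T_tool_cam"])
    else: E=np.array(d["extrinsics"])
    c=dict(K=K.tolist(),k1=k1,E=E.tolist())
    if name:
        cv2.imwrite(f"pics/{name}.png",d["frame"]); json.dump(c,open(f"pics/{name}.json","w"))
    return d["frame"],c
def load(name): return json.load(open(f"pics/{name}.json"))
def world(c,u,v,z):
    K=np.array(c["K"]);E=np.array(c["E"])
    p=np.array([(u-K[0,2])/K[0,0],(v-K[1,2])/K[1,1]]); q=p.copy()
    for _ in range(20): q=p/(1+c["k1"]*(q@q))
    r=E[:3,:3]@np.array([q[0],q[1],1]); o=E[:3,3]
    return o+r*(z-o[2])/r[2]
def pix(c,P):
    K=np.array(c["K"]);E=np.array(c["E"])
    x=E[:3,:3].T@(np.array(P)-E[:3,3]); q=x[:2]/x[2]; q=q*(1+c["k1"]*(q@q))
    return K[0,0]*q[0]+K[0,2],K[1,1]*q[1]+K[1,2]
E
python3 - <<'E'
from h import *
print(arm.sense())
f,c=snap("top","top1"); print(c)
g,c=snap("scene","sc1")
cv2.imwrite("pics/top1b.png",cv2.resize(f,(800,600),interpolation=cv2.INTER_CUBIC))
E
```

```text
{'t': 0.0, 'joints': array([ 5.17743678e+01,  1.79601572e+01,  8.58556074e+01,  3.10944531e-04,
        7.62601495e+01, -1.27986801e+01]), 'qvel': array([ 0.01356284,  0.03999754,  0.00338287,  0.03933098, -0.03916908,
       -0.01380918]), 'effort': array([ 2.81576858e-04, -4.12270045e+01, -2.59741974e+01, -1.65814808e-04,
        4.11391142e-03, -1.99728157e-05]), 'tcp_pos': array([225.24646678, 473.93262169, 230.71820767]), 'tool_rot': array([-1.79926039e+02, -1.71113997e-02,  1.54572963e+02]), 'wrist_force': array([ 0.71075385,  0.4048503 , -0.06647476]), 'torque': array([ 0.00705139,  0.04925683, -0.04698957]), 'grip_force': 0.0, 'gripper_width': 85.2884600222014}
{'K': [[540.8776338995807, 0.0, 277.9685148990864], [0.0, 540.8776338995807, 207.50647087994747], [0.0, 0.0, 1.0]], 'k1': -0.07202739014595837, 'E': [[0.07576513383119092, -0.9773243300559932, 0.19772910351322961, 250.31515234212225], [-0.9971217865183541, -0.07481523050641845, 0.012281047785798478, 7.775304441428845], [0.002790581657528619, -0.19809047217086242, -0.9801797679452159, 1422.2586046889346], [0.0, 0.0, 0.0, 1.0]]}
```

View pics/top1b.png

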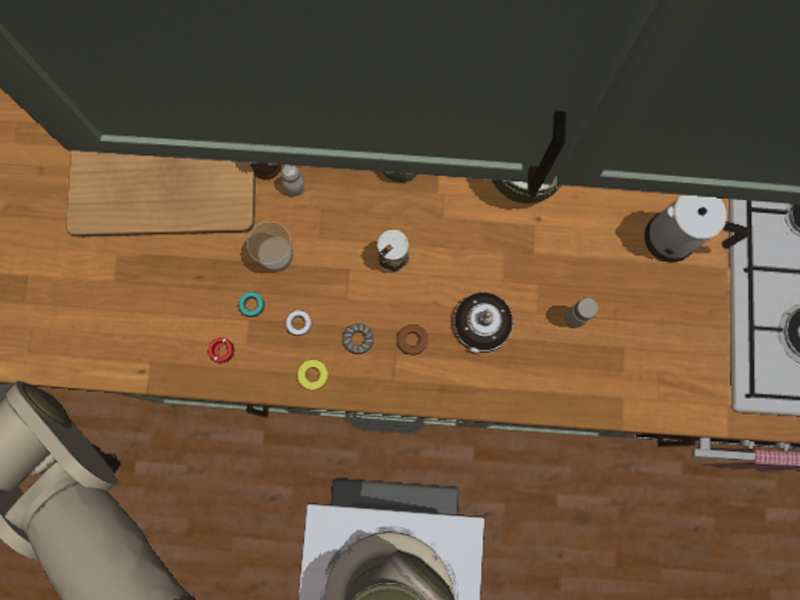

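View pics/sc1.png

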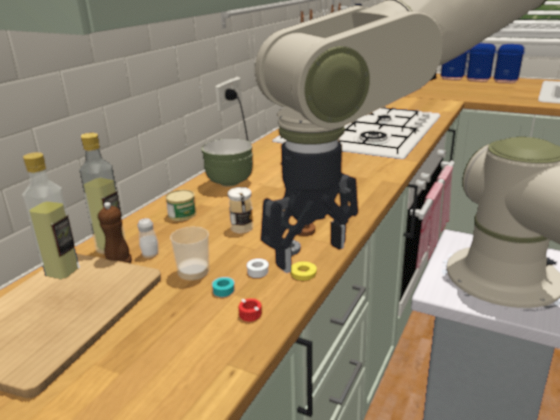

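Top view (800x600 px), candidates:
- White spacer at (298,322); its turquoise look-alike is at (251,304).
- Dark steel burr at (358,338); look-alikes are brown at (412,339) and yellow at (313,374).
- Red retainer at (221,349).
- Mill at (483,320).
- Bystanders: glass (270,247), jar (393,248) and spice bottle (580,312).

I choose the white, the dark grey ribbed and the red parts. A close crop will check that.

```bash
python3 - <<'E'
from h import *
f=cv2.imread("pics/top1.png"); c=load("top1")
crop=f[195:275,145:365]; cv2.imwrite("pics/crop1.png",cv2.resize(crop,(792,288),interpolation=cv2.INTER_CUBIC))
for n,u,v,z in [("spacer",298,322,20),("burr",358,338,14),("ret",221,349,24),("mill",483,321,33),("tip",486,316,92),("spice",585,308,106),("jar",394,243,99),("glass",270,247,45),("brown",412,339,14)]:
    print(n,world(c,u*.7,v*.7,z).round(1))
E
```

```text
spacer [471.4 203.6  20. ]
burr [451.1  91.2  14. ]
ret [410.1 338.7  24. ]
mill [ 496.9 -134.6   33. ]
tip [ 495.7 -133.3   92. ]
spice [ 520.3 -303.5  106. ]
jar [613.2  37.2  99. ]
glass [603.1 266.   45. ]
brown [456.8  -8.   14. ]
```

View pics/crop1.png

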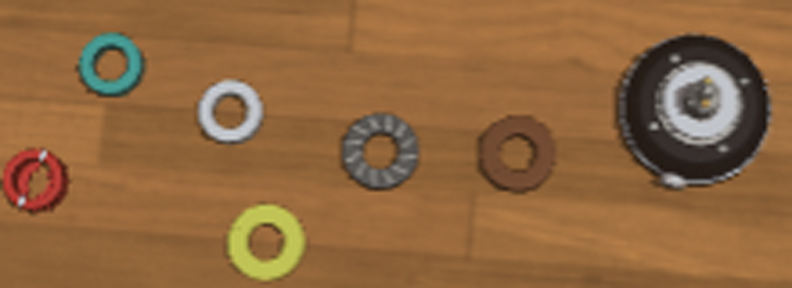

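The crop confirms the parts: white ring at (230,111), ribbed grey burr at (380,151), red collar at (36,180), mill at (696,105). The red collar's slot bars are at (42,155) and (21,203). Next I move over the spacer.

Request:
servo_tool:
  claw: [1,1,1,1,1,1,1,1,1,1]
  xyz:
    - [-37.5,-15.3,8.9]
    - [-37.5,-15.3,8.9]
    - [-37.5,-15.3,8.9]
    - [-37.5,-15.3,8.9]
    - [-37.5,-15.3,8.9]
    - [-37.5,-15.3,8.9]
    - [-37.5,-15.3,8.9]
    - [-37.5,-15.3,8.9]
    - [-37.5,-15.3,8.9]
    - [0,0,0]
  turn: [0,0,0,0,0,0,0,0,0,0]

```text
t: 1.35
tcp_pos: [471.9, 203.1, 150.2]
tool_rot: [-179.9, -0.1, 154.4]
wrist_force: [-0.6, 0.2, -0.4]
gripper_width: 85.4
grip_force: 0.0
```

```bash
python3 - <<'E'
from h import *
s=arm.sense(); print(s["t"],s["tcp_pos"],s["tool_rot"],s["joints"],s["gripper_width"],arm.hold_point_z)
f,c=snap("wrist","w1"); print(np.array(c["E"]).round(2),c["K"],c["k1"])
for n,P in [("spacer",(471.4,203.6,20)),("ret",(410,338.7,24)),("burr",(451,91,14))]: print(n,pix(c,P))
E
```

```text
1.35 [471.94635729 203.12744773 150.20643019] [-1.79933410e+02 -7.21145764e-02  1.54390910e+02] [ 1.02108969e+01  2.11325026e+01  9.41747842e+01 -1.30323609e-02
  6.47901599e+01 -5.41744944e+01] 85.44039646847808 18.700000000000003
[[ 4.3000e-01  8.6000e-01  2.7000e-01  4.0382e+02]
 [ 9.0000e-01 -4.1000e-01 -1.3000e-01  2.3805e+02]
 [ 0.0000e+00  3.0000e-01 -9.5000e-01  2.9273e+02]
 [ 0.0000e+00  0.0000e+00  0.0000e+00  1.0000e+00]] [[299.9632751282385, 0.0, 279.2171108598853], [0.0, 299.9632751282385, 212.65533056495605], [0.0, 0.0, 1.0]] -0.042503148073685965
spacer (np.float64(277.19454626900705), np.float64(203.5171955441281))
ret (np.float64(391.6579203607417), np.float64(73.03448334279298))
burr (np.float64(166.7692135623959), np.float64(231.14143844531355))
```

View pics/w1.png

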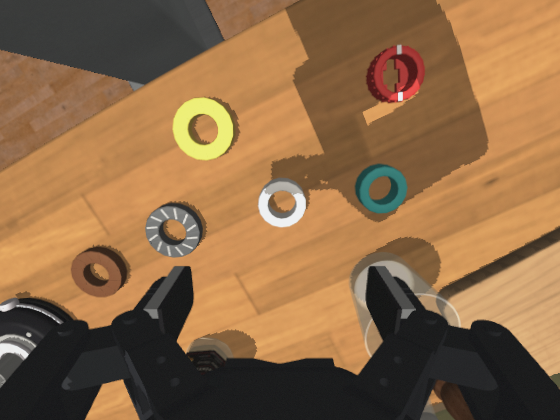

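The wrist view shows the white ring at about (282,202), the burr at (174,229), the red collar at (400,73) with bars at (399,49) and (401,97), and turquoise at (382,189). I'll fit cylinder silhouettes to refine these.

```bash
cat >> h.py <<'E'
from scipy.optimize import minimize
_a=np.linspace(0,2*np.pi,72,endpoint=False)
S=4
def circ(c,x,y,z,r): return np.array([pix(c,(x+r*np.cos(t),y+r*np.sin(t),z)) for t in _a])
def render(c,x,y,z0,z1,D,d,shape):
    m=np.zeros((shape[0]*S,shape[1]*S),np.uint8)
    P=np.vstack([circ(c,x,y,z0,D/2),circ(c,x,y,z1,D/2)])*S+S/2
    cv2.fillConvexPoly(m,cv2.convexHull(P.round().astype(np.int32)),1)
    if d:
        i=[cv2.fillConvexPoly(np.zeros_like(m),(circ(c,x,y,z,d/2)*S+S/2).round().astype(np.int32),1) for z in (z0,z1)]
        m[(i[0]&i[1])>0]=0
    return m
def fit(f,c,colour,x,y,z0,z1,D,d,win=45):
    h=cv2.cvtColor(f,cv2.COLOR_BGR2HSV).astype(int); H,s,V=h[...,0],h[...,1],h[...,2]
    m={"grey":s<75,"red":((H<6)|(H>172))&(s>140)}[colour].astype(np.uint8)
    u,v=pix(c,(x,y,z1)); w=np.zeros_like(m); cv2.circle(w,(int(u),int(v)),win,1,-1); m*=w
    n,l,st,ce=cv2.connectedComponentsWithStats(m); k=1+np.argmax(st[1:,4]); m=(l==k).astype(np.uint8)
    M=cv2.resize(m,None,fx=S,fy=S,interpolation=cv2.INTER_NEAREST)
    def cost(p):
        r=render(c,p[0],p[1],z0,z1,D,d,m.shape); return 1-(r&M).sum()/max((r|M).sum(),1)
    o=minimize(cost,[x,y],method="Nelder-Mead",options=dict(initial_simplex=[[x,y],[x+6,y],[x,y+6]],xatol=.05,fatol=1e-4))
    return o.x,o.fun
E
python3 - <<'E'
from h import *
f=cv2.imread("pics/w1.png"); c=load("w1"); g=cv2.imread("pics/top1.png"); k=load("top1")
for n,col,x,y,h,D,d in [("spacer","grey",471,204,20,46,27),("burr","grey",451,91,14,56,27),("ret","red",410,338,24,44,30)]:
    print(n,fit(f,c,col,x,y,0,h,D,d), fit(g,k,col,x,y,0,h,D,d,25))
for p in [(399.5,49),(401,97)]: print(world(c,*p,24))
s=load("w1"); E=np.array(s["E"])
E
```

```text
spacer (array([474.10275296, 206.92311907]), np.float64(0.08095860210663841)) (array([472.33678674, 205.20726128]), np.float64(0.1311278195488722))
burr (array([454.23735547,  94.65430307]), np.float64(0.1103332868498117)) (array([452.75325418,  92.85884774]), np.float64(0.14464621164683777))
ret (array([412.33910887, 343.71725459]), np.float64(0.23294756916324877)) (array([410.93393821, 342.80706575]), np.float64(0.3643804685294948))
[395.45473125 350.93184719  24.        ]
[431.18932162 339.48365264  24.        ]
```

Request:
servo_tool:
  claw: [1,1,1,1,0,0,0,0,0,0]
  xyz:
    - [0,1.6,50]
    - [0,1.6,50]
    - [0,0,30]
    - [0,0,18]
    - [0,0,0]
    - [0,0,0]
    - [0,0,0]
    - [0,0,0]
    - [0,0,0]
    - [0,0,0]
  turn: [0,0,0,0,0,0,0,0,0,0]
  newtons: 30

```text
t: 2.65
tcp_pos: [472.8, 208.2, 4.6]
tool_rot: [179.9, 0.1, 154.6]
wrist_force: [-1.8, 1.2, 6.3]
gripper_width: 44.7
grip_force: 30.1
```

Request:
servo_tool:
  claw: [0,0,0,0]
  xyz:
    - [0,0,0]
    - [0,0,-20]
    - [0,0,-40]
    - [0,0,-40]
  turn: [0,0,0,0]

```text
t: 3.15
tcp_pos: [472.5, 207.9, 105.2]
tool_rot: [180.0, 0.0, 154.6]
wrist_force: [1.5, -0.1, -0.4]
gripper_width: 44.9
grip_force: 30.9
```

Request:
servo_tool:
  claw: [0,0,0,0,0,0,0,0,0,0]
  xyz:
    - [-25.4,-33.2,-16]
    - [-25.4,-33.2,-18]
    - [-25.4,-33.2,-16]
    - [-25.4,-33.2,0]
    - [-25.4,-33.2,0]
    - [-25.4,-33.2,0]
    - [-25.4,-33.2,0]
    - [-25.4,-33.2,0]
    - [-25.4,-33.2,0]
    - [0,0,0]
  turn: [0,0,0,0,0,0,0,0,0,0]

```text
t: 4.4
tcp_pos: [550.8, -162.5, 153.8]
tool_rot: [-180.0, 0.1, 154.4]
wrist_force: [-1.0, 0.1, -0.1]
gripper_width: 45.1
grip_force: 30.9
```

```bash
python3 - <<'E'
from h import *
s=arm.sense(); print(s["t"],s["tcp_pos"],s["tool_rot"],s["joints"],s["wrist_force"])
f,c=snap("wrist","w2")
cv2.imwrite("pics/w2b.png",cv2.resize(f,(800,600),interpolation=cv2.INTER_CUBIC))
for n,P in [("tip",(497,-134,92)),("ringtop",(497,-134,44))]: print(n,pix(c,P))
E
```

```text
4.4 [ 550.80334184 -162.45545683  153.75727288] [-1.79982925e+02  7.91708538e-02  1.54400901e+02] [-2.81112943e+01  2.79185571e+01  8.32741762e+01 -1.45814188e-02
  6.87274242e+01 -9.25069024e+01] [-0.9934745   0.12598675 -0.05317016]
tip (np.float64(279.6614052104238), np.float64(143.9614817933973))
ringtop (np.float64(279.5234489846174), np.float64(139.26233375960754))
```

View pics/w2b.png

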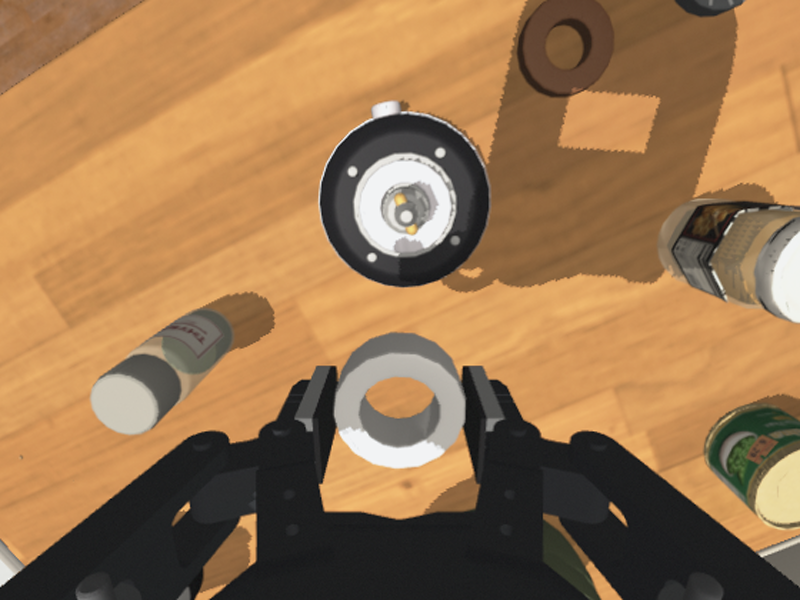

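The wrist view (800x600 px) shows:
- Spindle tip at (404,217), with brass pin ends at (400,199) and (411,230).
- Seat ring spanning 354–456 × 152–256, centred at (405,204).
- Held spacer's top rim spanning 334–466 × 352–468.

```bash
python3 - <<'E'
from h import *
c=load("w2");q=.7
f=cv2.imread("pics/w2.png")
T=np.array([550.8,-162.46,153.76]); ax=np.array([-.902,.432]); ay=np.array([.432,.902])
W=lambda u,v,z:world(c,u*q,v*q,z)
for n,u,v,z in [("tip",404,217,92),("seat",405,204,44),("hous",404.5,199.5,33),("pinA",400,199,81),("pinB",411,230,81)]:
    p=W(u,v,z); print(n,p.round(1))
x,e=fit(f,c,"grey",550.8,-162.5,149.2,169.2,46,27,60); print("held",x,e,"tool off",(x-T[:2])@ax,(x-T[:2])@ay)
print("held rim",W(400,410,169.2))
# seat ellipse
h=cv2.cvtColor(f,cv2.COLOR_BGR2HSV); 
d=(h[...,2]<70).astype(np.uint8); n,l,st,ce=cv2.connectedComponentsWithStats(d)
k=[i for i in range(1,n) if st[i,4]>500 and 200<ce[i][0]<360 and 80<ce[i][1]<200]; print(st[k],ce[k])
E
```

```text
tip [ 502.6 -134.4   92. ]
seat [ 501.  -132.3   44. ]
hous [ 499.3 -131.6   33. ]
pinA [ 495.  -132.8   81. ]
pinB [ 511.  -134.3   81. ]
held [ 552.97359115 -161.33144209] 0.24096529335943095 tool off -1.4730422009217705 1.9569506143164705
held rim [ 552.32505139 -160.46587202  169.2       ]
[[ 224   80  118  121 4992]] [[288.9521234  141.73717949]]
```

```bash
cat >> h.py <<'E'
def fitmask(m,c,x,y,z0,z1,D,d):
    M=cv2.resize(m,None,fx=S,fy=S,interpolation=cv2.INTER_NEAREST)
    def cost(p):
        r=render(c,p[0],p[1],z0,z1,D,d,m.shape); return 1-(r&M).sum()/max((r|M).sum(),1)
    o=minimize(cost,[x,y],method="Nelder-Mead",options=dict(initial_simplex=[[x,y],[x+6,y],[x,y+6]],xatol=.05,fatol=1e-4))
    return o.x.round(2),round(o.fun,3)
def mill(f,c,x=499,y=-133,zt=33):
    V=cv2.cvtColor(f,cv2.COLOR_BGR2HSV)[...,2]; d=(V<85).astype(np.uint8)
    u,v=pix(c,(x,y,33)); r=np.hypot(*(np.array(pix(c,(x,y+56,33)))-(u,v)))
    w=np.zeros_like(d); cv2.circle(w,(int(u),int(v)),int(r*1.12),1,-1)
    cs,hi=cv2.findContours(d*w,cv2.RETR_CCOMP,cv2.CHAIN_APPROX_NONE)
    ins=[k for k in range(len(cs)) if hi[0][k][3]>=0]
    k=max(ins,key=lambda k:cv2.contourArea(cs[k])); m=np.zeros_like(d); cv2.drawContours(m,cs,k,1,-1)
    # hole contour lies on the dark side: shrink by one pixel
    m=cv2.erode(m,np.ones((3,3),np.uint8))
    o=max((k for k in range(len(cs)) if hi[0][k][3]<0),key=lambda k:cv2.contourArea(cs[k])); M=np.zeros_like(d); cv2.drawContours(M,cs,o,1,-1)
    return fitmask(m,c,x,y,33,44,54,0), fitmask(M,c,x,y,33,33.1,112,0),m,M
E
python3 - <<'E'
from h import *
out=[]
for n in ("w2","top1"):
    f=cv2.imread(f"pics/{n}.png");c=load(n)
    a,b,m,M=mill(f,c); print(n,a,b)
E
```

```text
w2 (array([ 499.55, -132.85]), np.float64(0.167)) (array([ 506.07, -136.3 ]), np.float64(0.17))
top1 (array([ 499.64, -136.32]), np.float64(0.123)) (array([ 496.83, -131.29]), np.float64(0.075))
```

Request:
servo_tool:
  claw: [0,0,0,0,0,0]
  xyz:
    - [30,2.3,0]
    - [29.4,2.2,0]
    - [0,0,30]
    - [0,0,20]
    - [0,0,12]
    - [0,0,0]
  turn: [0,0,0,0,0,0]

```text
t: 5.2
tcp_pos: [498.8, -130.0, 91.1]
tool_rot: [180.0, -0.0, 154.6]
wrist_force: [-0.0, 0.4, 0.2]
gripper_width: 44.9
grip_force: 30.9
```

```bash
python3 - <<'E'
from h import *
s=arm.sense(); print(s["t"],s["tcp_pos"],s["tool_rot"],s["wrist_force"])
f,c=snap("wrist","w3"); T=s["tcp_pos"]
print(pix(c,(T[0],T[1],T[2]+15)))
cv2.imwrite("pics/w3b.png",cv2.resize(f[190:390,160:400],(720,600),interpolation=cv2.INTER_CUBIC))
E
```

```text
5.2 [ 498.75269499 -130.03471272   91.09458529] [ 1.79994512e+02 -4.67740493e-02  1.54607231e+02] [-0.03440658  0.37210216  0.20852399]
(np.float64(274.92971012951585), np.float64(285.50952369693687))
```

View pics/w3b.png

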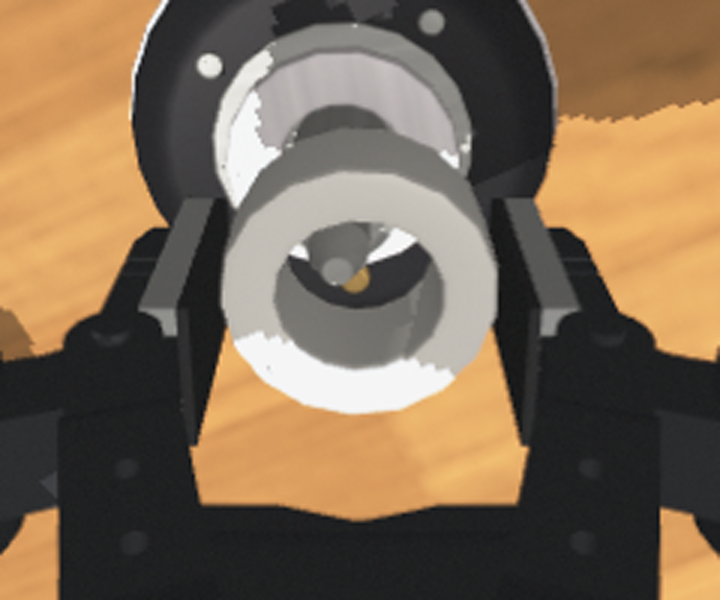

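In this crop (3x, origin (160,190)) the spindle tip shows at (338,270). The bore's top rim spans 274–444 × 221–368, and the outer rim 221–498 × 170–413.

```bash
python3 - <<'E'
from h import *
c=load("w3"); s=arm.sense(); T=s["tcp_pos"]; print(T,s["t"])
ax=np.array([-.903,.429]); ay=np.array([.429,.903])
W=lambda u,v,z:world(c,160+u/3,190+v/3,z)
for n,u,v,z in [("tip",338,270,92),("bore",359,294.5,106.5),("outer",359.5,291.5,106.5),("seat",342.5,135,44)]:
    p=W(u,v,z)[:2]; print(n,p.round(1),"tool",((p-T[:2])@ax).round(1),((p-T[:2])@ay).round(1))
E
```

```text
[ 499.12169033 -130.34096934   91.68042633] 5.25
tip [ 502.8 -133.5] tool -4.7 -1.3
bore [ 500.8 -128.5] tool -0.8 2.4
outer [ 500.4 -128.2] tool -0.2 2.5
seat [ 496.7 -130.5] tool 2.1 -1.2
```

Request:
servo_tool:
  claw: [0,0,0,0,0,0,0]
  xyz:
    - [-2,-1.9,0]
    - [-2,-1.8,0]
    - [0,0,6]
    - [0,0,6]
    - [0,0,5]
    - [0,0,0]
    - [0,0,0]
  turn: [0,0,0,0,0,0,0]

```text
t: 6.12
tcp_pos: [501.0, -135.8, 74.3]
tool_rot: [-180.0, 0.0, 154.6]
wrist_force: [0.7, -0.1, -0.7]
gripper_width: 45.5
grip_force: 30.9
```

Request:
servo_tool:
  claw: [0,0,0,0]
  xyz:
    - [0,0,3]
    - [0,0,3]
    - [0,0,0]
    - [0,0,0]
  turn: [0,0,0,0]

```text
t: 6.62
tcp_pos: [501.0, -135.8, 68.2]
tool_rot: [-180.0, 0.0, 154.6]
wrist_force: [-0.3, 0.1, -0.5]
gripper_width: 45.4
grip_force: 30.9
```

Request:
servo_tool:
  claw: [0,0,0,0,0]
  xyz:
    - [0,0,3]
    - [0,0,4]
    - [0,0,4]
    - [0,0,3]
    - [0,0,0]
  turn: [0,0,0,0,0]

```text
t: 7.25
tcp_pos: [500.9, -135.7, 53.9]
tool_rot: [180.0, -0.0, 154.6]
wrist_force: [0.0, 0.0, -0.8]
gripper_width: 45.0
grip_force: 30.9
```

Request:
servo_tool:
  claw: [0,0,0,0]
  xyz:
    - [0,0,2]
    - [0,0,1]
    - [0,0,0]
    - [0,0,0]
  turn: [0,0,0,0]

```text
t: 7.75
tcp_pos: [501.0, -135.7, 51.3]
tool_rot: [-180.0, 0.0, 154.6]
wrist_force: [-0.5, -0.2, -0.3]
gripper_width: 45.2
grip_force: 30.9
```

Request:
servo_tool:
  claw: [0,0,0.8,0.8,0.8,0.8,0.8,0.8,1,1]
  xyz:
    - [0,0,1.5]
    - [0,0,0]
    - [0,0,0]
    - [0,0,0]
    - [0,0,0]
    - [0,0,-15]
    - [0,0,-40]
    - [0,0,-50]
    - [0,0,0]
    - [0,0,0]
  turn: [0,0,0,0,0,0,0,0,0,0]

```text
t: 9.0
tcp_pos: [500.7, -135.6, 154.8]
tool_rot: [180.0, -0.0, 154.6]
wrist_force: [-0.2, -0.0, -0.2]
gripper_width: 85.5
grip_force: 0.0
```

```bash
python3 - <<'E'
from h import *
s=arm.sense(); T=s["tcp_pos"];print(s["t"],T,s["tool_rot"],s["wrist_force"],s["gripper_width"])
f,c=snap("wrist","w4")
u,v=pix(c,(T[0],T[1],64)); print(u,v)
x,e=fit(f,c,"grey",501.5,-136,44,64,46,0,60); print(x,e)
u,v=int(u),int(v); cv2.imwrite("pics/w4b.png",cv2.resize(f[v-75:v+75,u-100:u+100],(800,600),interpolation=cv2.INTER_CUBIC)); print(u-100,v-75)
E
```

```text
9.0 [ 500.74968528 -135.61843022  154.78752362] [ 1.80000000e+02 -1.00875123e-03  1.54572651e+02] [-0.1756447 -0.0382734 -0.2010527] 85.48565897916268
276.52611541358095 217.10687907798857
[ 483.04695129 -121.26815796] 0.6736434817049021
176 142
```

View pics/w4b.png

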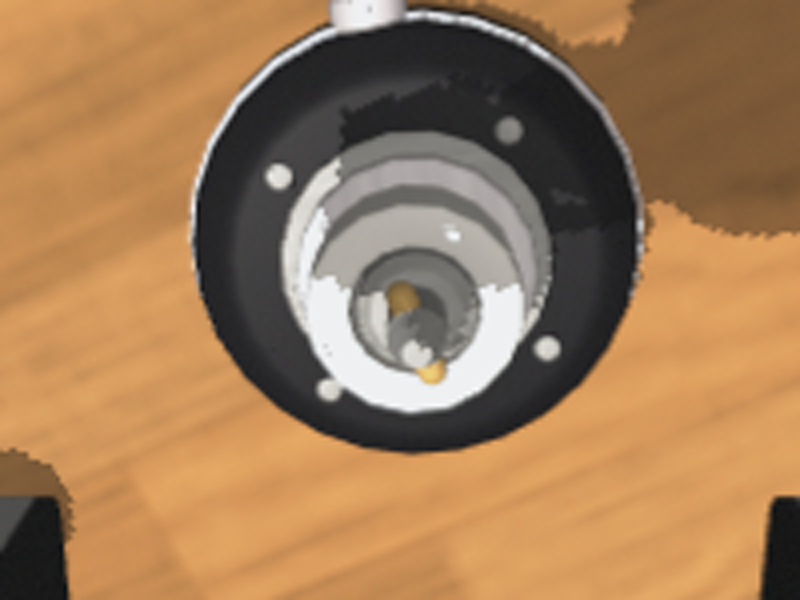

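The spacer sits on the seat. In the 4x crop with origin (176,142), the tip is at (415,353), the pin balls at (403,300) and (432,372), the spacer's outer rim at 305–527 × 204–411 and the bore at 350–481 × 247–370. Next, fetch the burr.

Request:
servo_tool:
  claw: [1,1,1,1,1,1,1,1,1,1]
  xyz:
    - [23.7,31.4,0]
    - [23.7,31.4,0]
    - [23.7,31.4,0]
    - [23.7,31.4,0]
    - [23.6,31.4,0]
    - [23.6,31.3,0]
    - [0,0,40]
    - [0,0,50]
    - [0,0,40]
    - [0,0,20]
  turn: [0,0,0,0,0,0,0,0,0,0]

```text
t: 10.3
tcp_pos: [451.8, 95.3, 2.0]
tool_rot: [-179.9, -0.3, 154.6]
wrist_force: [-0.4, 0.6, 0.1]
gripper_width: 85.1
grip_force: 0.0
```

Request:
servo_tool:
  claw: [1,0,0,0,0,0]
  xyz:
    - [0,0,0]
    - [0,0,0]
    - [0,0,0]
    - [0,0,0]
    - [0,0,0]
    - [0,0,0]
  turn: [0,0,0,0,0,0]
  newtons: 40

```text
t: 11.05
tcp_pos: [454.0, 95.2, 6.0]
tool_rot: [180.0, 0.1, 154.6]
wrist_force: [-3.2, -1.2, 10.2]
gripper_width: 52.8
grip_force: 40.4
```

Request:
servo_tool:
  claw: [0,0,0,0,0]
  xyz:
    - [0,0,-10]
    - [0,0,-45]
    - [0,0,-50]
    - [0,0,-40]
    - [0,0,0]
  turn: [0,0,0,0,0]

```text
t: 11.68
tcp_pos: [454.8, 95.3, 152.9]
tool_rot: [179.9, 0.3, 154.6]
wrist_force: [0.6, -0.2, -1.8]
gripper_width: 52.6
grip_force: 42.9
```

```bash
python3 - <<'E'
from h import *
c=load("w4"); W=lambda u,v,z:world(c,176+u/4,142+v/4,z)
for n,u,v,z in [("tip",415,353,92),("A",403,300,81),("B",432,372,81),("rim",416,307.5,64),("bore",415.5,308.5,64),("hous",415,235,33)]: print(n,W(u,v,z).round(1))
d=W(432,372,81)-W(403,300,81); print(np.degrees(np.arctan2(d[1],d[0])),np.hypot(*d[:2]))
s=arm.sense();T=s["tcp_pos"];print(s["t"],T,s["tool_rot"],s["gripper_width"],s["wrist_force"])
f,c=snap("wrist","w5"); u,v=pix(c,(T[0],T[1],T[2]+10)); u,v=int(u),int(v); print(u-100,v-75)
x,e=fit(f,c,"grey",T[0],T[1],T[2]-4.6,T[2]+9.4,56,27,55); print(x,e)
cv2.imwrite("pics/w5b.png",cv2.resize(f[v-75:v+75,u-100:u+100],(800,600),interpolation=cv2.INTER_CUBIC))
E
```

```text
tip [ 502.7 -133.7   92. ]
A [ 495.8 -132.9   81. ]
B [ 511.4 -134.2   81. ]
rim [ 503.3 -133.7   64. ]
bore [ 503.5 -133.9   64. ]
hous [ 497.  -130.8   33. ]
-4.588138626262235 15.678058347484697
11.675 [454.84698594  95.32210683 152.85582025] [179.85207967   0.34853124 154.5841169 ] 52.61525289388833 [ 0.55490045 -0.21575564 -1.81624418]
175 205
[455.42658198  95.40470743] 0.17767062588013238
```

Request:
servo_tool:
  claw: [0,0,0,0,0,0,0,0]
  xyz:
    - [-23.5,-31.5,0]
    - [-23.5,-31.5,0]
    - [-23.5,-31.5,0]
    - [-23.5,-31.5,0]
    - [-23.6,-31.5,0]
    - [-23.6,-31.5,0]
    - [0,0,0]
    - [0,0,0]
  turn: [0,0,0,0,0,0,0,0]

```text
t: 12.72
tcp_pos: [499.3, -135.3, 148.7]
tool_rot: [180.0, -0.1, 154.6]
wrist_force: [0.2, 0.7, -1.0]
gripper_width: 52.8
grip_force: 42.9
```

Request:
servo_tool:
  claw: [0,0,0,0,0]
  xyz:
    - [0,0,30]
    - [0,0,20]
    - [0,0,8]
    - [0,0,0]
    - [0,0,0]
  turn: [0,0,0,0,0]

```text
t: 13.35
tcp_pos: [500.3, -136.0, 92.5]
tool_rot: [-180.0, 0.1, 154.6]
wrist_force: [1.0, -0.6, -1.3]
gripper_width: 53.0
grip_force: 42.9
```

```bash
python3 - <<'E'
from h import *
s=arm.sense();T=s["tcp_pos"];print(s["t"],T,s["tool_rot"],s["gripper_width"],s["wrist_force"])
f,c=snap("wrist","w6"); u,v=pix(c,(T[0],T[1],T[2]+10)); u,v=int(u),int(v); print(u-100,v-85)
cv2.imwrite("pics/w6b.png",cv2.resize(f[v-85:v+65,u-100:u+100],(800,600),interpolation=cv2.INTER_CUBIC))
E
```

```text
13.35 [ 500.3134913  -135.99642087   92.4812155 ] [-1.79995395e+02  7.62086301e-02  1.54590338e+02] 53.03836836200419 [ 0.95150627 -0.59273934 -1.27003765]
175 195
```

View pics/w6b.png

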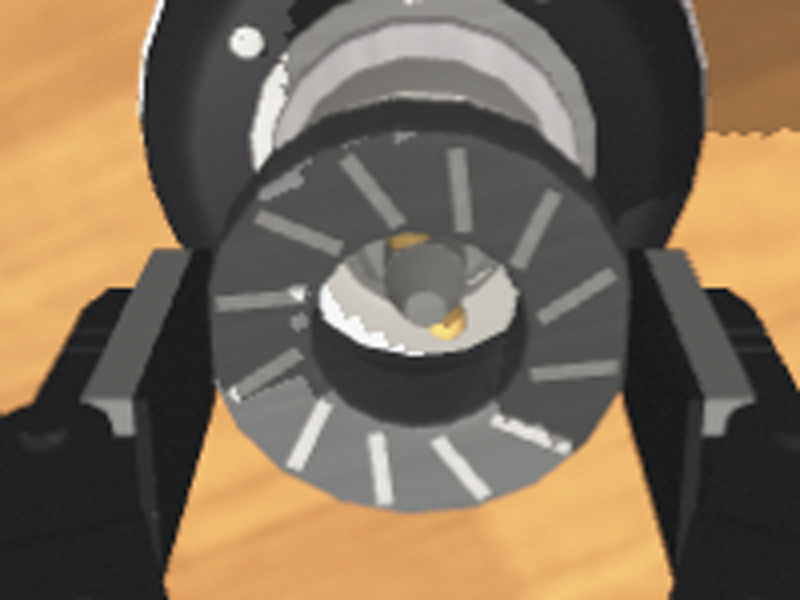

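The burr is level in the grip. In the 4x crop with origin (175,195), the tip is at (427,307), the outer rim at 211–628 × 130–511 and the bore at 312–524 with its bottom at 427.

```bash
python3 - <<'E'
from h import *
c=load("w6"); T=np.array([500.3,-136,92.5]);ax=np.array([-.903,.429]); ay=np.array([.429,.903])
W=lambda u,v,z:world(c,175+u/4,195+v/4,z)
for n,u,v,z in [("tip",427,307,92),("outer",419.5,320.5,100.5),("bore",418,331,100.5),("A",407,240,81),("B",448,324,81)]:
    p=W(u,v,z)[:2]; print(n,p.round(1),"tool",((p-T[:2])@ax).round(1),((p-T[:2])@ay).round(1))
d=W(448,324,81)-W(407,240,81); print(np.degrees(np.arctan2(d[1],d[0])))
f=cv2.imread("pics/w6.png")
for zb in (86.5,88): print(fit(f,c,"grey",501,-134,zb,zb+14,56,0,50))
E
```

```text
tip [ 502.7 -133.3] tool -1.0 3.4
outer [ 499.7 -133.1] tool 1.8 2.4
bore [ 501.  -133.9] tool 0.3 2.2
A [ 497.4 -133.8] tool 3.6 0.7
B [ 511.9 -134.2] tool -9.7 6.6
-1.5692681922578704
(array([ 506.15236115, -136.59864569]), np.float64(0.1825142802546902))
(array([ 506.71835643, -136.77250898]), np.float64(0.2134535358220896))
```

Request:
servo_tool:
  claw: [0,0,0,0,0,0,0]
  xyz:
    - [-1.6,0.9,0]
    - [0,0,0]
    - [0,0,6]
    - [0,0,6]
    - [0,0,4]
    - [0,0,0]
    - [0,0,0]
  turn: [0,0,0,0,0,0,0]

```text
t: 14.28
tcp_pos: [501.9, -135.9, 75.8]
tool_rot: [-180.0, 0.0, 154.6]
wrist_force: [-0.2, 0.3, -1.5]
gripper_width: 52.6
grip_force: 42.9
```

Request:
servo_tool:
  claw: [0,0,0,0,0]
  xyz:
    - [0,0,2]
    - [0,0,1.5]
    - [0,0,0]
    - [0,0,0]
    - [0,0,0]
  turn: [0,0,0,0,0]

```text
t: 14.9
tcp_pos: [501.8, -135.9, 72.2]
tool_rot: [-180.0, 0.0, 154.6]
wrist_force: [0.7, -0.4, -1.7]
gripper_width: 53.1
grip_force: 42.9
```

Continue down until contact shows.

Request:
servo_tool:
  claw: [0,0,0,0]
  xyz:
    - [0,0,1.5]
    - [0,0,1]
    - [0,0,0]
    - [0,0,0]
  turn: [0,0,0,0]

```text
t: 15.4
tcp_pos: [501.8, -135.9, 69.9]
tool_rot: [-180.0, 0.0, 154.6]
wrist_force: [-0.2, 0.3, 1.5]
gripper_width: 52.6
grip_force: 43.3
```

Request:
servo_tool:
  claw: [0,0,0]
  xyz:
    - [0,0,1]
    - [0,0,0]
    - [0,0,0]
  turn: [0,0,0]

```text
t: 15.78
tcp_pos: [501.8, -135.9, 68.7]
tool_rot: [-180.0, 0.0, 154.6]
wrist_force: [-1.9, 1.3, 2.9]
gripper_width: 52.9
grip_force: 43.4
```

Request:
servo_tool:
  claw: [0.85,0.85,0.85,0.85,1,1,1,1]
  xyz:
    - [0,0,0]
    - [0,0,0]
    - [0,0,-2]
    - [0,0,-14]
    - [0,0,-30]
    - [0,0,-40]
    - [0,0,0]
    - [0,0,0]
  turn: [0,0,0,0,0,0,0,0]

```text
t: 16.77
tcp_pos: [501.5, -135.8, 154.6]
tool_rot: [-180.0, -0.0, 154.6]
wrist_force: [1.0, -0.9, -0.8]
gripper_width: 85.6
grip_force: 0.0
```

```bash
python3 - <<'E'
from h import *
s=arm.sense();T=s["tcp_pos"];print(s["t"],T,s["tool_rot"],s["gripper_width"],s["wrist_force"])
f,c=snap("wrist","w7"); u,v=pix(c,(T[0],T[1],78)); u,v=int(u),int(v); print(u-100,v-75)
cv2.imwrite("pics/w7b.png",cv2.resize(f[v-75:v+75,u-100:u+100],(800,600),interpolation=cv2.INTER_CUBIC))
E
```

```text
16.775 [ 501.51455852 -135.77394013  154.59108305] [-1.79999641e+02 -1.80236835e-02  1.54573834e+02] 85.64046204591445 [ 1.00490352 -0.93081711 -0.80046318]
176 147
```

View pics/w7b.png

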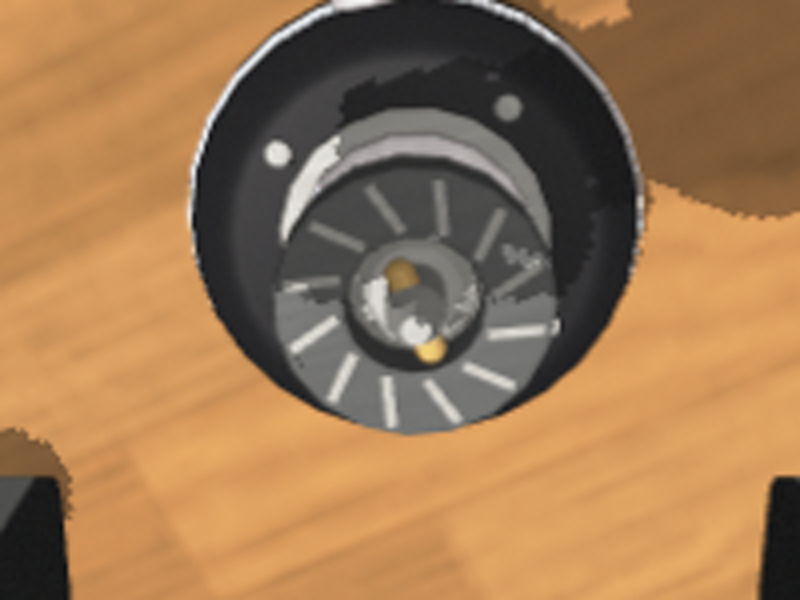

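Request:
servo_tool:
  claw: [1,1,1,1,1,1,1,1,1,1]
  xyz:
    - [28.8,39.7,0]
    - [28.8,39.7,0]
    - [28.8,39.7,0]
    - [28.8,39.7,0]
    - [28.8,39.7,0]
    - [28.8,39.7,0]
    - [28.8,39.7,0]
    - [28.8,39.7,0]
    - [28.8,39.7,0]
    - [28.8,39.7,0]
  turn: [0,0,0,0,0,0,0,0,0,0]

```text
t: 18.08
tcp_pos: [411.3, 347.7, 153.7]
tool_rot: [-179.9, -0.1, 154.6]
wrist_force: [0.5, -0.2, -0.5]
gripper_width: 85.5
grip_force: 0.0
```

Request:
servo_tool:
  claw: [1,1]
  xyz:
    - [0,0,0]
    - [0,0,0]
  turn: [0,0]

```text
t: 18.32
tcp_pos: [411.9, 345.7, 153.9]
tool_rot: [-179.9, -0.1, 154.6]
wrist_force: [-0.2, 0.3, -0.0]
gripper_width: 85.2
grip_force: 0.0
```

```bash
python3 - <<'E'
from h import *
s=arm.sense();T=s["tcp_pos"];print(s["t"],T,s["tool_rot"],s["gripper_width"],s["wrist_force"],s["joints"])
f,c=snap("wrist","w8")
x,e=fit(f,c,"red",412.3,346.1,0,24,44,30,40); print(x,e)
# white bars on rim
h=cv2.cvtColor(f,cv2.COLOR_BGR2HSV); m=((h[...,1]<70)&(h[...,2]>140)).astype(np.uint8)
u,v=pix(c,(412.3,346.1,24)); w=np.zeros_like(m); cv2.circle(w,(int(u),int(v)),27,1,-1)
n,l,st,ce=cv2.connectedComponentsWithStats(m*w)
for i in range(1,n):
    if st[i,4]>6: print(st[i],ce[i],world(c,*ce[i],24).round(1))
E
```

```text
18.325 [411.8752356  345.71149745 153.87733213] [-1.79909328e+02 -5.09110655e-02  1.54578386e+02] 85.18897207556995 [-0.16181752  0.32717052 -0.02883329] [ 2.75250385e+01  2.36930700e+01  8.97676388e+01 -1.52544781e-02
  6.66423318e+01 -3.70473276e+01]
[412.41547875 344.22919283] 0.2829025373488262
[272 184   5   7  30] [273.66666667 187.16666667] [395.7 350.   24. ]
[276 221   5   7  30] [278.33333333 223.9       ] [430.1 338.4  24. ]
```

The burr lies level on the spacer, spindle tip inside its bore. In the crop the pin ends are at (401,274) and (430,348). Grasp the retainer now.

Request:
servo_tool:
  claw: [1,1,1,1,1,0,0,0,0,0]
  xyz:
    - [0,-0.5,50]
    - [0,0,50]
    - [0,0,30]
    - [0,0,12]
    - [0,0,0]
    - [0,0,0]
    - [0,0,0]
    - [0,0,0]
    - [0,0,0]
    - [0,0,0]
  turn: [0,0,0,0,0,0,0,0,0,0]
  newtons: 45

```text
t: 19.62
tcp_pos: [412.3, 346.0, 14.1]
tool_rot: [179.9, 0.1, 154.6]
wrist_force: [-2.5, -2.1, 9.4]
gripper_width: 42.1
grip_force: 44.2
```

Request:
servo_tool:
  claw: [0,0,0,0,0,0,0]
  xyz:
    - [0,0,0]
    - [0,0,-10]
    - [0,0,-45]
    - [0,0,-50]
    - [0,0,-40]
    - [0,0,0]
    - [0,0,0]
  turn: [0,0,0,0,0,0,0]

```text
t: 20.5
tcp_pos: [411.5, 345.6, 157.1]
tool_rot: [-180.0, -0.0, 154.6]
wrist_force: [0.4, 0.3, -1.2]
gripper_width: 41.3
grip_force: 45.8
```

```bash
python3 - <<'E'
from h import *
s=arm.sense();T=s["tcp_pos"];print(s["t"],T,s["tool_rot"],s["gripper_width"],s["wrist_force"])
f,c=snap("wrist","w9"); zt=T[2]+12
x,e=fit(f,c,"red",T[0],T[1],zt-24,zt,44,30,70); print(x,e)
h=cv2.cvtColor(f,cv2.COLOR_BGR2HSV); m=((h[...,1]<70)&(h[...,2]>120)).astype(np.uint8)
u,v=pix(c,(T[0],T[1],zt)); w=np.zeros_like(m); cv2.circle(w,(int(u),int(v)),60,1,-1)
n,l,st,ce=cv2.connectedComponentsWithStats(m*w)
for i in range(1,n):
    if st[i,4]>15: print(st[i],ce[i],world(c,*ce[i],zt).round(1))
u,v=int(u),int(v); cv2.imwrite("pics/w9b.png",cv2.resize(f[v-75:v+75,u-100:u+100],(800,600),interpolation=cv2.INTER_CUBIC)); print(u,v)
k=load("w7");q=lambda u,v:world(k,176+u/4,147+v/4,81)[:2]; d=q(430,348)-q(401,274); print(q(430,348),q(401,274),np.degrees(np.arctan2(d[1],d[0])))
E
```

```text
20.5 [411.47053049 345.64398156 157.13901145] [-1.79951618e+02 -3.76172434e-02  1.54575176e+02] 41.29241789768727 [ 0.39147529  0.27952588 -1.1858109 ]
[411.67041764 347.66154151] 0.22164107242410425
[270 242   9  14 107] [274.00934579 248.5046729 ] [394.9 353.1 169.1]
[215 292   9   9  47] [219.72340426 295.23404255] [406.3 317.4 169.1]
[280 307   9  13  98] [283.96938776 312.69387755] [429.4 342.2 169.1]
274 282
[ 511.13916384 -134.27063562] [ 495.20237492 -132.84841593] -5.099640367412853
```

Request:
servo_tool:
  claw: [0,0,0,0,0,0,0,0,0,0]
  xyz:
    - [-28.7,-39.6,0]
    - [-28.7,-39.6,0]
    - [-28.7,-39.6,0]
    - [-28.7,-39.6,0]
    - [-28.7,-39.6,0]
    - [-28.7,-39.6,0]
    - [-28.7,-39.6,0]
    - [-28.7,-39.6,0]
    - [-28.9,-39.9,0]
    - [-28.9,-39.9,0]
  turn: [0,0,0,0,0,0,0,0,0,0]

```text
t: 21.8
tcp_pos: [500.8, -137.2, 156.5]
tool_rot: [180.0, -0.1, 154.6]
wrist_force: [1.4, -0.2, -1.1]
gripper_width: 41.2
grip_force: 45.9
```

Request:
servo_tool:
  claw: [0,0,0,0,0,0,0]
  xyz:
    - [0,0,0]
    - [0,0,0]
    - [0,0,20]
    - [0,0,20]
    - [0,0,7]
    - [0,0,0]
    - [0,0,0]
  turn: [-0.11,-0.11,0,0,0,0,0]

```text
t: 22.68
tcp_pos: [501.4, -135.9, 111.2]
tool_rot: [-180.0, 0.0, 167.2]
wrist_force: [-0.4, 0.3, -1.0]
gripper_width: 41.4
grip_force: 45.9
```

```bash
python3 - <<'E'
from h import *
s=arm.sense();T=s["tcp_pos"];print(s["t"],T,s["tool_rot"],s["gripper_width"],s["wrist_force"],s["joints"])
f,c=snap("wrist","w10"); zt=T[2]+10
h=cv2.cvtColor(f,cv2.COLOR_BGR2HSV); m=((h[...,1]<70)&(h[...,2]>120)).astype(np.uint8)
u,v=pix(c,(T[0],T[1],zt)); u,v=int(u),int(v); w=np.zeros_like(m); cv2.circle(w,(u,v),60,1,-1)
n,l,st,ce=cv2.connectedComponentsWithStats(m*w)
for i in range(1,n):
    if st[i,4]>15: print(st[i],ce[i],world(c,*ce[i],zt).round(1))
cv2.imwrite("pics/w10b.png",cv2.resize(f[v-70:v+50,u-80:u+80],(800,600),interpolation=cv2.INTER_CUBIC)); print(u-80,v-70)
E
```

```text
22.675 [ 501.44968825 -135.87088546  111.22147522] [-1.79987319e+02  4.71177532e-02  1.67176501e+02] 41.36126951064125 [-0.4468418   0.25814164 -0.96281311] [-2.80963104e+01  2.45596134e+01  9.56959249e+01  2.06999470e-04
  5.96956677e+01 -1.05272911e+02]
[259 221  10   6  25] [264.04 223.12] [ 471.4 -134.1  121.2]
[303 229   6   5  17] [305.47058824 230.88235294] [ 479.5 -116.   121.2]
[237 230  19  26 130] [241.98461538 239.44615385] [ 477.  -146.3  121.2]
[314 241   6   4  16] [316.5   242.375] [ 486.4 -112.   121.2]
[269 242  16  18 149] [275.40268456 250.51006711] [ 486.2 -132.1  121.2]
[275 268  15  16 133] [281.14285714 277.63909774] [ 501.2 -132.6  121.2]
[216 292   8   9  47] [219.89361702 295.36170213] [ 504.2 -165.3  121.2]
[280 307   9  13  98] [283.96938776 312.69387755] [ 521.6 -135.7  121.2]
194 209
```

View pics/w10b.png

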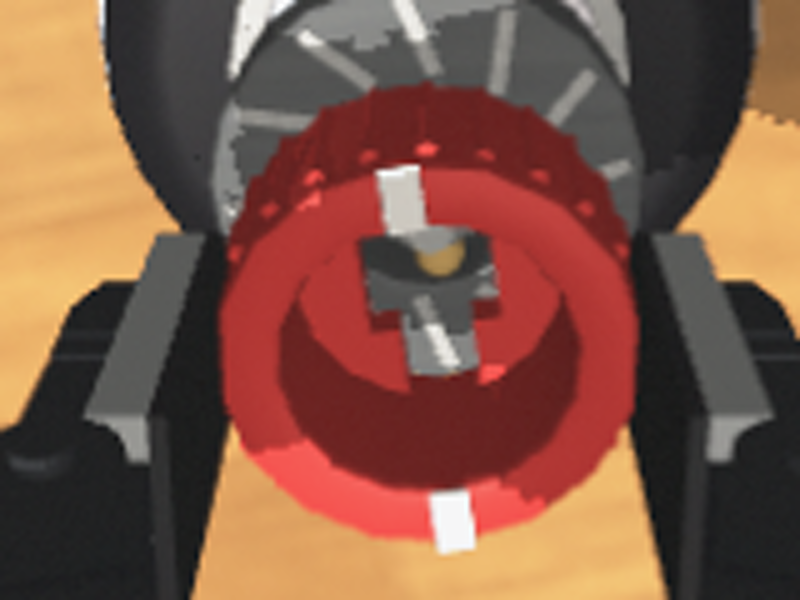

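```bash
python3 - <<'E'
from h import *
c=load("w10"); T=np.array([501.45,-135.87,111.22]); ax=np.array([-.975,.2215]); ay=np.array([.2215,.975])
W=lambda u,v,z:world(c,194+u/5,209+v/5,z)[:2]
P=lambda x,y,z:((np.array(pix(c,(x,y,z)))-(194,209))*5).round(0)
a,b=W(402,200,121.2),W(454,521,121.2); d=b-a; m=(a+b)/2
print("bars",a,b,np.degrees(np.arctan2(d[1],d[0])),np.hypot(*d),"tool",(m-T[:2])@ax,(m-T[:2])@ay)
print("hole centre",P(*m,102.2),"hole edges u",P(*(m-7.5*ay),102.2),P(*(m+7.5*ay),102.2))
print("tip exp",P(502.1,-133.4,92),"pin B exp",P(502.1+8.5,-134.1,81),"hole edge x",P(*(m+7.5*ax),102.2),P(*(m-7.5*ax),102.2))
for v in (235,250): print(W(430,v,92))
p=W(440,258,81);print("pinB seen",p)
# correct slot frame
E
```

```text
bars [ 485.28880547 -132.36969136] [ 521.9820037  -135.35224986] -4.646995974365325 36.81421534903381 tool -1.685769460964705 2.442870771483341
hole centre [429. 279.] hole edges u [362. 279.] [495. 279.]
tip exp [429. 227.] pin B exp [438. 250.] hole edge x [429. 218.] [429. 338.]
[ 503.19470076 -133.55941592]
[ 505.10633289 -133.99201671]
pinB seen [ 511.77285264 -134.15972142]
```

The retainer's bars are at (402,200) and (454,521), giving a slot angle of -4.6°. The brass pin end shows through the hole at (440,258), and the pin lies at about -5°. Lower gently.

Request:
servo_tool:
  claw: [0,0,0,0,0,0]
  xyz:
    - [0.9,0.3,0]
    - [0,0,4]
    - [0,0,4]
    - [0,0,3]
    - [0,0,0]
    - [0,0,0]
  turn: [0,0,0,0,0,0]

```text
t: 23.48
tcp_pos: [500.4, -135.3, 99.7]
tool_rot: [-180.0, 0.0, 167.2]
wrist_force: [0.2, 0.3, -0.6]
gripper_width: 41.4
grip_force: 45.9
```

Request:
servo_tool:
  claw: [0,0,0,0,0]
  xyz:
    - [0,0,1.5]
    - [0,0,1.5]
    - [0,0,1]
    - [0,0,0]
    - [0,0,0]
  turn: [0,0,0,0,0]

```text
t: 24.1
tcp_pos: [500.4, -135.3, 95.7]
tool_rot: [-180.0, 0.0, 167.2]
wrist_force: [0.2, 0.9, -0.7]
gripper_width: 41.5
grip_force: 45.9
```

Request:
servo_tool:
  claw: [0,0,0,0,0]
  xyz:
    - [0,0,1.5]
    - [0,0,1]
    - [0,0,1]
    - [0,0,0]
    - [0,0,0]
  turn: [0,0,0,0,0]

```text
t: 24.72
tcp_pos: [500.4, -135.2, 92.2]
tool_rot: [180.0, -0.0, 167.2]
wrist_force: [-0.3, 0.2, -1.2]
gripper_width: 41.6
grip_force: 45.9
```

Request:
servo_tool:
  claw: [0,0,0,0]
  xyz:
    - [0,0,1]
    - [0,0,0.5]
    - [0,0,0]
    - [0,0,0]
  turn: [0,0,0,0]

```text
t: 25.22
tcp_pos: [500.4, -135.2, 90.8]
tool_rot: [-180.0, 0.0, 167.2]
wrist_force: [-1.0, 1.0, 2.1]
gripper_width: 41.4
grip_force: 46.2
```

Request:
servo_tool:
  claw: [0,0,0,0,0,0]
  xyz:
    - [0,0,1]
    - [0,0,1]
    - [0,0,1]
    - [0,0,1]
    - [0,0,0]
    - [0,0,0]
  turn: [0,0,0,0,0,0]

```text
t: 25.98
tcp_pos: [500.5, -135.3, 86.9]
tool_rot: [-180.0, 0.0, 167.2]
wrist_force: [-1.6, 1.2, 5.4]
gripper_width: 41.5
grip_force: 46.5
```

Request:
servo_tool:
  claw: [0,0,0,0,0]
  xyz:
    - [0,0,1]
    - [0,0,0.5]
    - [0,0,0.3]
    - [0,0,0]
    - [0,0,0]
  turn: [0,0,0,0,0]

```text
t: 26.6
tcp_pos: [500.5, -135.3, 85.2]
tool_rot: [-180.0, 0.0, 167.2]
wrist_force: [-1.6, 1.9, 6.0]
gripper_width: 41.4
grip_force: 46.6
```

Request:
servo_tool:
  claw: [0,0,0,0,0]
  xyz:
    - [0,0,0.3]
    - [0,0,0]
    - [0,0,0]
    - [0,0,0]
    - [0,0,0]
  turn: [0,0.1,0.1,0.1,0]

```text
t: 27.22
tcp_pos: [500.9, -135.5, 85.1]
tool_rot: [180.0, 0.1, 149.9]
wrist_force: [0.4, -0.1, 7.2]
gripper_width: 41.5
grip_force: 46.7
```

```bash
python3 -c "
from h import *
s=arm.sense();print(s['t'],s['tcp_pos'],s['tool_rot'],s['wrist_force'],s['torque'],s['joints'])"
```

```text
27.225 [ 500.9411212  -135.52720035   85.12124443] [1.79992103e+02 1.06918024e-01 1.49917656e+02] [ 0.41316799 -0.07072637  7.21629092] [ 0.03484826  0.03855806 -0.01386868] [-2.80911156e+01  2.65950960e+01  9.71686028e+01  5.03140060e-03
  5.61291734e+01 -8.80115794e+01]
```

Request:
servo_tool:
  claw: [0,0,0,0,0,0,0,0,0]
  xyz:
    - [0,0,0]
    - [0,0,0]
    - [0,0,0]
    - [0,0,0]
    - [0,0,0]
    - [0,0,0]
    - [0,0,0]
    - [0,0,0]
    - [0,0,0]
  turn: [0.16,0.16,0.16,0.16,0.16,0.16,0.16,0.15,0]

```text
t: 28.35
tcp_pos: [500.9, -135.4, 85.1]
tool_rot: [179.9, 0.0, 77.1]
wrist_force: [0.6, 0.9, 7.2]
gripper_width: 41.6
grip_force: 46.7
```

```bash
python3 -c "
from h import *
s=arm.sense();print(s['t'],s['tcp_pos'],s['tool_rot'],s['wrist_force'],s['torque'],s['joints'])"
```

```text
28.35 [ 500.94485931 -135.39019284   85.09356812] [1.79900484e+02 1.20480092e-02 7.71222441e+01] [0.61571007 0.86285031 7.19492912] [ 0.21609845 -0.01186674 -0.09208097] [-2.80824196e+01  2.65965937e+01  9.71712772e+01  1.74310424e-02
  5.61329381e+01 -1.52143754e+01]
```

Request:
servo_tool:
  claw: [0,0,0,0]
  xyz:
    - [0,0,-0.7]
    - [0,0,-0.6]
    - [0,0,-0.6]
    - [0,0,0]
  turn: [0,0,0,0]

```text
t: 28.85
tcp_pos: [500.9, -135.4, 86.8]
tool_rot: [179.9, 0.0, 77.2]
wrist_force: [1.9, 0.1, 5.0]
gripper_width: 41.2
grip_force: 46.5
```

Request:
servo_tool:
  claw: [0,0,0]
  xyz:
    - [0,0,-0.7]
    - [0,0,0]
    - [0,0,0]
  turn: [0,0,0]

```text
t: 29.22
tcp_pos: [500.8, -135.4, 87.3]
tool_rot: [179.9, 0.0, 77.2]
wrist_force: [4.1, 0.1, 3.7]
gripper_width: 41.6
grip_force: 46.4
```

Request:
servo_tool:
  claw: [0,0,0]
  xyz:
    - [0,0,-0.7]
    - [0,0,0]
    - [0,0,0]
  turn: [0,0,0]

```text
t: 29.6
tcp_pos: [500.7, -135.3, 87.7]
tool_rot: [180.0, 0.0, 77.2]
wrist_force: [6.0, -0.3, 0.0]
gripper_width: 41.5
grip_force: 46.0
```

Caught: the upward force has vanished as the pin takes the load. Release, lift clear, and check.

Request:
servo_tool:
  claw: [0.8,0.8,0.8,0.8,0.8,1,1,1,1,1]
  xyz:
    - [0,0,0]
    - [0,0,0]
    - [0,0,0]
    - [0,0,0]
    - [0,0,-8]
    - [0,0,-25]
    - [0,0,-35]
    - [0,0,0]
    - [0,0,0]
    - [0,0,0]
  turn: [0,0,0,0,0,0,0,0,0,0]

```text
t: 30.85
tcp_pos: [500.0, -135.0, 155.1]
tool_rot: [-179.9, -0.0, 77.2]
wrist_force: [-0.3, 0.8, -0.1]
gripper_width: 85.5
grip_force: 0.0
```

```bash
python3 - <<'E'
from h import *
s=arm.sense();T=s["tcp_pos"];print(s["t"],T,s["tool_rot"],s["gripper_width"],s["wrist_force"])
f,c=snap("wrist","w11")
h=cv2.cvtColor(f,cv2.COLOR_BGR2HSV).astype(int); m=(((h[...,0]<6)|(h[...,0]>172))&(h[...,1]>140)).astype(np.uint8)
u,v=pix(c,(501.5,-135,97)); w=np.zeros_like(m); cv2.circle(w,(int(u),int(v)),45,1,-1)
m=cv2.morphologyEx(m*w,cv2.MORPH_CLOSE,np.ones((9,9),np.uint8))
cs,_=cv2.findContours(m,cv2.RETR_EXTERNAL,cv2.CHAIN_APPROX_NONE); k=max(cs,key=cv2.contourArea); m[:]=0; cv2.drawContours(m,[k],0,1,-1)
for zc in (85,90): print(zc,fitmask(m,c,502,-134,zc-12,zc+12,44,0))
b=((h[...,1]<70)&(h[...,2]>140)).astype(np.uint8)*cv2.erode(w,np.ones((9,9)))
n,l,st,ce=cv2.connectedComponentsWithStats(b)
for i in range(1,n):
    if st[i,4]>12: print(st[i],ce[i],world(c,*ce[i],97).round(1))
u,v=int(u),int(v); cv2.imwrite("pics/w11b.png",cv2.resize(f[v-60:v+60,u-80:u+80],(800,600),interpolation=cv2.INTER_CUBIC))
E
```

```text
30.85 [ 499.97198557 -135.04247147  155.08444246] [-1.79905009e+02 -2.49691843e-02  7.72234723e+01] 85.51447361730187 [-0.26280804  0.8083054  -0.05687216]
85 (array([ 500.91, -134.17]), np.float64(0.052))
90 (array([ 501.24, -132.65]), np.float64(0.092))
[274 204   7  11  58] [277.0862069  208.82758621] [ 502.5 -116.6   97. ]
[310 216   7   5  26] [312.88461538 218.07692308] [ 525.6 -128.8   97. ]
[271 219   5   3  14] [272.85714286 219.92857143] [ 497.8 -123.9   97. ]
[279 225   8   8  51] [282.49019608 228.80392157] [ 503.  -131.9   97. ]
[281 252   7   9  50] [284.12 256.24] [ 499.5 -153.1   97. ]
```

```bash
python3 -c "
from plant import arm
print(arm.close_job())"
```

```text
the job is handed in; nothing more can be done
None
```

The mill is back together and the job is handed in at about 31 s: spacer, then burr, then the retainer turned about 90° and held down under the pin. Wrist force stayed around 10 N at most, and the jar, glass and spice bottle were not touched. The final height was checked by a silhouette fit and by feel, since my ten pictures were used up, and the hand-in gave no verdict.

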